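# Cap the water-filter canister by the sink

## Task

One of the three loose caps beside the sink fits the open filter canister. Pick the one that fits, lower it into the canister's mouth with its lugs through the two slots, and turn it clockwise (seen from above) up to the stop so that it is locked fully home, then let go.

Things in the scene. Friction and masses are not known exactly. Their poses are not given: they have to be found in the camera images.
- canister_mouth (a point): mouth centre, at rim level, of the fixed grey canister: 72 mm wide, rim 125 above counter, 63 inside; z up. Two ledges narrow it to 50, leaving slots 80 deg wide at +x and -x (ribs outside). Cap with bar along x (+-20 deg) drops in till flange meets rim, its point 30 above; then turns level, easily, clockwise only, lugs under ledges, to hard stops about 75 deg on. Off the slots it sits 13 high.
- cap_small_grip (a point): white cap standing on its plug, 68 mm high, about 0.1 kg: plug 35 mm wide, 26 long, tapering to 28; two lugs to +x and -x, 44 across, 13 to 18 above the plug's end; flange 54 wide, 6 thick; on it an upright bar grip 50 long (x), 16 thick (y), 36 high. Point: on the axis in the bar, 24 above the flange's top, 56 above the plug's end; z up. Half a turn makes no difference.
- cap_medium_grip (a point): white cap standing on its plug, 68 mm high, about 0.1 kg: plug 45 mm wide, 26 long, tapering to 32; two lugs to +x and -x, 57 across, 13 to 18 above the plug's end; flange 72 wide, 6 thick; on it an upright bar grip 50 long (x), 16 thick (y), 36 high. Point: on the axis in the bar, 24 above the flange's top, 56 above the plug's end; z up. Half a turn makes no difference.
- cap_large_grip (a point): white cap standing on its plug, 68 mm high, about 0.1 kg: plug 64 mm wide, 26 long, tapering to 48; two lugs to +x and -x, 76 across, 13 to 18 above the plug's end; flange 88 wide, 6 thick; on it an upright bar grip 50 long (x), 16 thick (y), 36 high. Point: on the axis in the bar, 24 above the flange's top, 56 above the plug's end; z up. Half a turn makes no difference.
There are look-alikes about, which are no part of the job. What is shaped like the part that bears cap_medium_grip but pink or yellow is not meant.

How it is judged:
At the end, for the whole second after the job is handed in: The cap that fits (72 mm flange) sits in the canister's mouth, its axis within 10 mm of the mouth's centre, upright within 7 degrees, flange on the rim within 5 mm, its bar turned at least 60 degrees from the slots (the stop is at about 75 degrees), released and at rest (horizontal distance between cap_medium_grip and canister_mouth below 0.01 m and z of cap_medium_grip in the frame of canister_mouth between 0.025 and 0.035 m and angle between cap_medium_grip's own z axis and vertical below 0.12 rad and angle between the x axis of cap_medium_grip and the x axis of canister_mouth, either way round above 1.05 rad and linear speed of cap_medium below 0.02 m/s); the robot touches nothing.
It also fails if it takes over 43 s, if anything falls off the work surface, if the arm or the gripper's body presses on something with over 40 N, if the wrist force passes 120 N, or if a joint passes its speed limit or range.

## Robot

A 6-joint arm with a two-finger parallel gripper is mounted at the origin on the work surface. World frame = base frame: x ahead of the robot, y to its left, z up, the work surface at z = 0. Lengths are in m, angles in rad, forces in N, time in s.
With the tool pointing down it reaches from about 0.325 to 0.9 m from the base axis. Payload 3.5 kg.
Tool frame: the origin (TCP) lies on the centre line of the jaws, within the pads' length; the fingertips stand 25 mm ahead of it and the grasp point (between the pads) lies 6 mm ahead of it; z points along the fingers, y is the line along which they close (so a half turn about z gives the same grasp; the last joint's range is limited). The gripper opens to 85 mm and grips with 20 to 120 N. Pads are 22 mm wide; open, the fingers measure 114 mm over their backs; the gripper's body (76 mm by 85 mm) begins 54 mm behind the grasp point. The pads swing forward as they close: fully open they stand 13 mm farther back than shut.
Start: joints at [1.118, 0.276, -0.026, 1.268, 0, 1.467], TCP at [0.214, 0.587, 0.256] pointing down, gripper open.
Joint ranges: [-3.12, 3.12], [-0.85, 1.88], [-1.08, 1.24], [-1.95, 2.15], [-1.57, 1.53], [-3.14, 3.14]. Speed limits (rad/s): [2.57, 2.57, 3.14, 3.14, 3.14, 3.14].

## Interface

Orientations are given as a unit quaternion [w, x, y, z].
In Python, from plant import bot gives the robot as it stands. The module is installed in compiled form; this text tells all that it offers.
- The arm moves only by the tool play_rows, never from a script. Its arguments are lists of equal length, an entry for each row: "xyz": the shift along the tool's x, y, z in mm, a list of three; "spin": the turn about the tool's z in units of 5 degrees (1.0 is 5 degrees); "claw": the opening, from 0 (shut) to 1 (fully open). In form: {"xyz": [[tx, ty, tz], ...], "spin": [spin, ...], "claw": [claw, ...]}. A call has 1 to 12 rows; each row shifts and turns the commanded pose from where the row before left it, along the tool's axes as they then stand; what a row does not reach is not made up. A row lasts 1/12 s, in which the tool goes at most 41.7 mm and 7.16 degrees, less where a joint would pass 70% of its speed; a pose out of reach is approached as far as the arm can. A call is refused whole if a number of a shift passes 41.7 or a number of a turn 1, either way. A call with a gripper value outside its range is refused whole. The fingers move at their own pace and stop on an object; the grip force is fixed at half the most. Time passes only in rows, so rows that do not move let the fingers close. It gives the time, the measured TCP pose, the force, the opening and the grip force at its end, in the units of the state.
- bot.observe(): the state, without advancing time (a new reading comes with each control period).
- bot.read_camera(name): name is "side" or "top"; returns a dict with "pixels" (384x512x3 uint8, red, green, blue), "vertical_fov" (degrees; the focal length in pixels is half the picture's height over the tangent of half this angle, whatever the lens; pixels are square), "cx", "cy" (the principal point, pixels), "origin" and "attitude" of the camera in the world. Camera axes: x right, y down, z forward; pixel columns grow to the right and rows downward; lengths in m; the calibration is good to about 2 mm. A picture is of the moment at which its call begins. There is no depth.
- bot.sign_off(): hands the job in; it is judged then, once.
The state is a dict: "t": time; "joints": joint angles; "dq": joint speeds; "joint_torque": joint torques, N m; "eef_pos": TCP position; "orientation": TCP orientation; "force": force on the tool from outside, world axes, zero at the start; "wrist_torque": the same for the moment, N m; "width": finger opening in m; "gripper_force": force on a finger pad.
Only numpy, scipy, OpenCV 4.12 (cv2) and the standard library are available. Lean on these libraries where they do the work, as an engineer would, in place of code of your own. Each camera call takes 0.05 s, during which the arm holds its last target. There are 200 camera calls.

## Working session

There is one attempt and no reset: what is moved stays moved. The work goes in short steps, Python scripts to look and compute and a tool call to move; the robot and the scene stay as the last step left them, time stands still between calls to the robot, and variables do not carry over. Pictures are saved under pics/ and viewed, at most 10 in all, crops included, and the job is handed in when it is done.

Besides the shell and the picture viewer there is one more tool, called after "Emit:" as a command line: name --pt "numbers of a row" for each row, then --argument value for the rest. play_rows: Moves the arm, as the interface text tells. Its arguments: {"type":"object","properties":{"xyz":{"type":"array"},"spin":{"type":"array"},"claw":{"type":"array"}},"required":["xyz","spin","claw"]}

```bash
mkdir -p pics; python3 - <<'E'
from plant import bot
import cv2,json
print(bot.observe())
for n in("side","top"):
    c=bot.read_camera(n); cv2.imwrite(f"pics/{n}0.png",c["pixels"][:,:,::-1])
    print({k:v for k,v in c.items() if k!="pixels"})
E
```

```text
{'t': 0.0, 'joints': array([ 1.11760448e+00,  2.77120093e-01, -2.78721754e-02,  1.26796941e+00,
        1.46791850e-05,  1.46740013e+00]), 'dq': array([-4.62731580e-05, -1.44860718e-03,  2.17601447e-04, -2.04146945e-03,
       -1.91886364e-03,  1.00044916e-03]), 'joint_torque': array([-2.03132258e-03, -4.45513093e+01,  2.95201993e+01,  1.64283731e-02,
       -2.26303828e-04, -2.73415765e-06]), 'eef_pos': array([0.21388388, 0.58651249, 0.25517173]), 'orientation': array([-3.04485245e-04,  1.74007429e-01,  9.84743744e-01, -1.03900407e-03]), 'force': array([-0.12614182,  0.34270344,  0.36987389]), 'wrist_torque': array([ 0.0125216 ,  0.03390571, -0.05091262]), 'gripper_force': 0.0, 'width': 0.08549965271524321}
{'vertical_fov': 47.30828344660086, 'cx': 254.49574112270503, 'cy': 194.04703759063398, 'origin': array([ 0.04138523, -0.66700202,  0.66380328]), 'attitude': array([-0.4444085 ,  0.84512033, -0.25810829,  0.147149  ])}
{'vertical_fov': 53.41000140659144, 'cx': 257.7450890688421, 'cy': 191.05839235090792, 'origin': array([ 0.40093411, -0.00319302,  0.88466527]), 'attitude': array([ 0.0551951 , -0.70363597,  0.70690812, -0.04616101])}
```

View pics/top0.png

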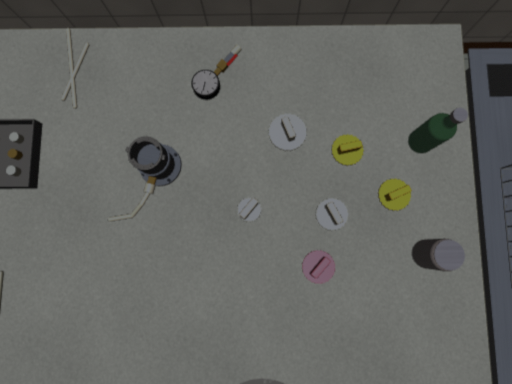

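View pics/side0.png

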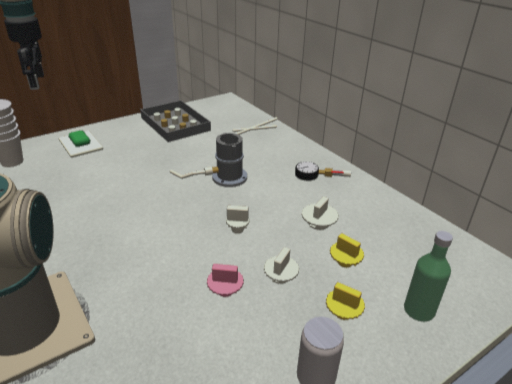

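The top view shows the white caps: small at about (249,209), medium at (332,214), large at (288,131). The canister mouth is at about (149,155). In the side view the canister rim is at (230,141) and the medium cap at (282,265). I'll zoom in on both.

```bash
cat >h.py <<'E'
import numpy as np,cv2
from scipy.spatial.transform import Rotation as R
from plant import bot
def cam(n):
    c=bot.read_camera(n); w,x,y,z=c["attitude"]
    c["R"]=R.from_quat([x,y,z,w]).as_matrix()
    c["f"]=192/np.tan(np.radians(c["vertical_fov"]/2)); return c
def ray(c,u,v): return c["R"]@np.array([(u-c["cx"])/c["f"],(v-c["cy"])/c["f"],1])
def onz(c,u,v,z):
    d=ray(c,u,v); return c["origin"]+d*(z-c["origin"][2])/d[2]
def proj(c,p):
    q=(np.asarray(p)-c["origin"])@c["R"]; return q[...,:2]/q[...,2:]*c["f"]+[c["cx"],c["cy"]]
def crop(c,u,v,h,s):
    M=np.float32([[s,0,-s*(u-h)],[0,s,-s*(v-h)]])
    a=cv2.warpAffine(c["pixels"][:,:,::-1].copy(),M,(int(2*h*s),)*2,flags=cv2.INTER_CUBIC)
    return np.uint8(255*(a/255.)**.6)
E
python3 - <<'E'
from h import *
t=cam("top");s=cam("side")
a=np.vstack([np.hstack([crop(t,332,214,25,6),crop(t,152,158,25,6)]),np.hstack([crop(s,282,265,25,6),crop(s,229,148,25,6)])])
cv2.imwrite("pics/z.png",a)
print(onz(t,332,214,.03),onz(s,282,268,.03),onz(t,148,155,.125),onz(s,230,141,.125))
E
```

```text
[ 0.47163331 -0.15844365  0.03      ] [ 0.47439948 -0.15995818  0.03      ] [0.58653007 0.23071398 0.125     ] [0.58764136 0.22267041 0.125     ]
```

View pics/z.png

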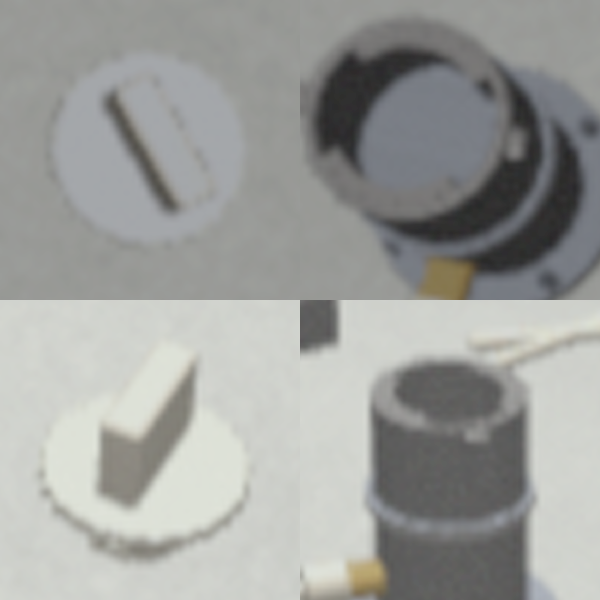

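The medium cap's flange centre is at (331.7,213.7) in the top view, with its bar leaning at about 65° in the image. The canister rim centre is at (144.8,152.7) in the top view and about (228.7,139.7) in the side view. Ribs at (163,156) and (127,148) mark the slot axis. Next I'll overlay the model to check these.

```bash
cat >>h.py <<'E'
def circ(p,r,z,n=40):
    a=np.linspace(0,2*np.pi,n); return np.c_[p[0]+r*np.cos(a),p[1]+r*np.sin(a),0*a+z]
def bar(p,th,z,L=.025,W=.008):
    c,s=np.cos(th),np.sin(th); q=np.array([[L,W],[-L,W],[-L,-W],[L,-W],[L,W]])@np.array([[c,s],[-s,c]])
    return np.c_[q+p[:2],np.full(5,z)]
def overlay(c,u,v,h,s,curves):
    a=crop(c,u,v,h,s)
    for k in curves:
        q=(proj(c,k)-[u-h,v-h])*s; cv2.polylines(a,[np.int32(q.round())],False,(0,0,255),1)
    return a
E
python3 - <<'E'
from h import *
t=cam("top");s=cam("side")
top=lambda X,Y,z:onz(t,307+X/6,189+Y/6,z)
cf=top(148,148,.032); b=top(166,141,.068)
d=(top(178,212,.068)-top(118,85,.068))[:2]; th=np.arctan2(d[1],d[0])
tc=lambda X,Y,z:onz(t,127+X/6,133+Y/6,z)
m=tc(107,118,.125); ms=onz(s,228.7,139.7,.125)
r=(tc(215,143,.12)-tc(0,93,.12))[:2]; mt=np.arctan2(r[1],r[0])
cs=onz(s,257+145/6,240+170/6,.032)
print(cf,b,cs,np.degrees(th)); print(m,ms,np.degrees(mt))
p=(cf[:2]+b[:2])/2
mm=m[:2]
cc=[circ(p,.036,.032),bar(p,th,.068)]
e=np.array([np.cos(mt),np.sin(mt)])
mc=[circ(mm,.036,.125),circ(mm,.025,.125),np.array([[*(mm-.04*e),.125],[*(mm+.04*e),.125]])]
a=np.vstack([np.hstack([overlay(t,332,214,25,6,cc),overlay(t,148,155,25,6,mc)]),np.hstack([overlay(s,282,265,25,6,cc),overlay(s,229,148,25,6,mc)])])
cv2.imwrite("pics/z2.png",a)
o=bot.observe(); w,x,y,z=o["orientation"]; print(o["eef_pos"],R.from_quat([x,y,z,w]).as_matrix())
E
```

```text
[ 0.47221678 -0.15736142  0.032     ] [ 0.47167617 -0.15733209  0.068     ] [ 0.47100199 -0.1613898   0.032     ] -156.33705385199613
[0.59147357 0.23741196 0.125     ] [0.58868635 0.2309075  0.125     ] -103.61842856505521
[0.21409534 0.58692952 0.25590563] [[-9.39444453e-01  3.42701041e-01 -3.40420682e-04]
 [ 3.42701199e-01  9.39444208e-01 -6.84276894e-04]
 [ 8.53038338e-05 -7.59502708e-04 -9.99999708e-01]]
```

View pics/z2.png

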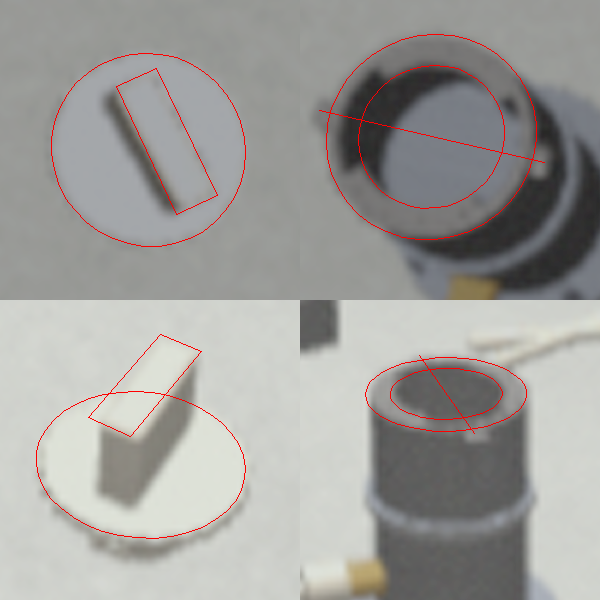

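The model fits the top view very well and the side view to about 1 px. Averaged, the cap is at (0.4716,-0.1588) with its bar at 23.7°. The mouth is at (0.590,0.235) with its slot axis at 76.4°. Moving over to the cap.

Emit:
play_rows --pt "-24.9 -30.6 0" --pt "-24.9 -30.6 0" --pt "-24.9 -30.6 0" --pt "-24.9 -30.6 0" --pt "-24.9 -30.6 0" --pt "-24.9 -30.6 0" --pt "-24.9 -30.6 0" --pt "-24.9 -30.6 0" --pt "-24.9 -30.6 0" --pt "-24.9 -30.6 0" --pt "-24.9 -30.6 0" --pt "-24.9 -30.6 0" --spin '[0,0,0,0,0,0,0,0,0,0,0,0]' --claw '[1,1,1,1,1,1,1,1,0.7,0.7,0.7,0.7]'

```text
t: 1.3
eef_pos: [0.3692, 0.138, 0.2566]
orientation: [0.001, 0.174, 0.985, 0.0]
force: [0.4, -0.3, -0.9]
width: 0.0599
gripper_force: 0.0
```

Emit:
play_rows --pt "-24.9 -30.6 0" --pt "-24.9 -30.6 0" --pt "-24.9 -30.6 0" --pt "-24.9 -30.6 0" --pt "-24.9 -30.6 0" --pt "-24.9 -30.6 0" --pt "-24.9 -30.6 0" --pt "-24.9 -30.6 0" --pt "0 0 10" --pt "0 0 10" --pt "0 0 10" --pt "0 0 10" --spin '[0,0,0,0,0,0,0,0,-0.97,-0.97,-0.97,-0.97]' --claw '[0.7,0.7,0.7,0.7,0.7,0.7,0.7,0.7,0.7,0.7,0.7,0.7]'

```text
t: 2.3
eef_pos: [0.4723, -0.159, 0.2158]
orientation: [0.0, 0.004, 1.0, 0.0]
force: [-0.3, 0.3, -0.0]
width: 0.0598
gripper_force: 0.0
```

Emit:
play_rows --pt "0 0 10" --pt "0 0 10" --pt "0 0 10" --pt "0 0 10" --pt "0 0 10" --pt "0 0 0" --pt "0 0 0" --spin '[-0.97,-0.97,-0.97,-0.97,-0.97,0,0]' --claw '[0.7,0.7,0.7,0.7,0.7,0.7,0.7]'

```text
t: 2.88
eef_pos: [0.4718, -0.1582, 0.1659]
orientation: [-0.001, -0.204, 0.979, 0.0]
force: [0.7, 0.1, 0.9]
width: 0.0596
gripper_force: 0.0
```

Emit:
play_rows --pt "0 0 20" --pt "0 0 20" --pt "0 0 20" --pt "0 0 20" --pt "0 0 12" --pt "0 0 8.5" --pt "0 0 0" --pt "0 0 0" --pt "0 0 0" --pt "0 0 0" --pt "0 0 0" --pt "0 0 0" --spin '[0,0,0,0,0,0,0,0,0,0,0,0]' --claw '[0.7,0.7,0.7,0.7,0.7,0.7,0.7,0.0,0,0,0,0]'

```text
t: 3.88
eef_pos: [0.4735, -0.1591, 0.0671]
orientation: [0.001, -0.204, 0.979, -0.001]
force: [0.6, -0.3, 4.6]
width: 0.0148
gripper_force: 59.1
```

Emit:
play_rows --pt "0 0 0" --pt "0 0 0" --pt "0 0 0" --pt "0 0 -5" --pt "0 0 -20" --pt "0 0 -25" --pt "0 0 -30" --pt "0 0 -30" --pt "0 0 -30" --pt "0 0 -20" --pt "0 0 0" --pt "0 0 0" --spin '[0,0,0,0,0,0,0,0,0,0,0,0]' --claw '[0,0,0,0,0,0,0,0,0,0,0,0]'

```text
t: 4.88
eef_pos: [0.4728, -0.1586, 0.2268]
orientation: [0.001, -0.205, 0.979, -0.001]
force: [-0.0, 0.0, -1.6]
width: 0.0149
gripper_force: 58.7
```

Emit:
play_rows --pt "-24 28.6 0" --pt "-24 28.6 0" --pt "-24 28.6 0" --pt "-24 28.6 0" --pt "-24 28.6 0" --pt "-24 28.6 0" --pt "-24 28.6 0" --pt "-24 28.6 0" --pt "-24 28.6 0" --pt "-24 28.6 0" --pt "-24 28.6 0" --pt "0 0 0" --spin '[0,0,0,0,0,0,0,0,0,0,0,0]' --claw '[0,0,0,0,0,0,0,0,0,0,0,0]'

```text
t: 5.88
eef_pos: [0.5882, 0.2411, 0.2227]
orientation: [-0.001, -0.207, 0.978, 0.001]
force: [1.1, -0.4, -0.9]
width: 0.0148
gripper_force: 58.9
```

Emit:
play_rows --pt "0 0 0" --pt "0 0 0" --pt "0 0 0" --pt "0 0 0" --pt "0 0 0" --pt "0 0 0" --pt "0 0 0" --pt "0 0 0" --pt "0 0 0" --pt "0 0 0" --pt "0 0 0" --pt "0 0 0" --spin '[-0.96,-0.96,-0.96,-0.96,-0.96,-0.96,-0.96,-0.96,-0.96,-0.96,-0.96,0]' --claw '[0,0,0,0,0,0,0,0,0,0,0,0]'

```text
t: 6.88
eef_pos: [0.5866, 0.2346, 0.223]
orientation: [-0.002, -0.619, 0.785, 0.001]
force: [-0.8, 0.3, -1.7]
width: 0.0152
gripper_force: 58.9
```

```bash
python3 - <<'E'
from h import *
t=cam("top");s=cam("side");o=bot.observe();w,x,y,z=o["orientation"]
Rm=R.from_quat([x,y,z,w]).as_matrix();e=o["eef_pos"];yaw=np.arctan2(Rm[1,0],Rm[0,0])
print(e,np.degrees(yaw),Rm[:,2])
zz=e[2]-.0105
cc=[circ(e,.036,zz-.024),circ(e,.036,zz-.030),circ(e,.016,zz-.056),circ([.59,.235],.036,.125)]
c=proj(t,[*e[:2],zz-.03]);d=proj(s,[*e[:2],zz-.05])
cv2.imwrite("pics/z3.png",np.hstack([overlay(t,*c,33,6,cc),overlay(s,*d,33,6,cc)]))
E
```

```text
[0.5870036  0.23489929 0.22381219] -103.72921458345667 [-0.00351873 -0.001068   -0.99999324]
```

View pics/z3.png

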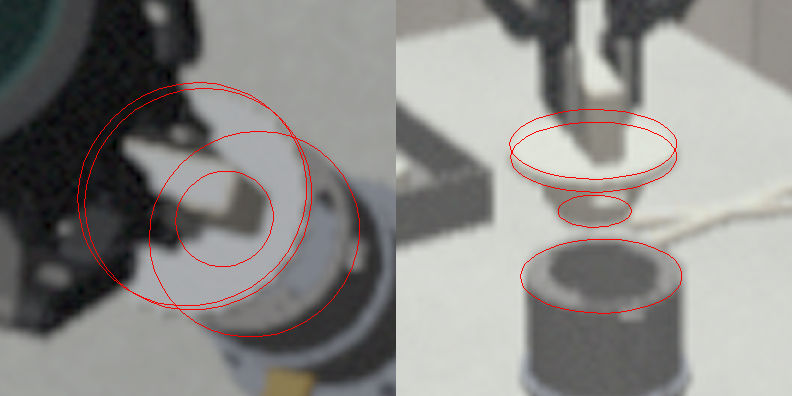

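The cap is held upright. The overlay says the mouth lies about (+4, +1) mm from the cap axis, so I'll correct for that and lower part way.

Emit:
play_rows --pt "-1.9 -3.7 0" --pt "0 0 10" --pt "0 0 10" --pt "0 0 10" --pt "0 0 8" --pt "0 0 0" --pt "0 0 0" --spin '[0,0,0,0,0,0,0]' --claw '[0,0,0,0,0,0,0]'

```text
t: 7.57
eef_pos: [0.5914, 0.2363, 0.1864]
orientation: [-0.001, -0.618, 0.786, 0.001]
force: [-0.8, -0.1, -0.3]
width: 0.0148
gripper_force: 59.0
```

Emit:
play_rows --pt "0 0 3" --pt "0 0 3" --pt "0 0 3" --pt "0 0 0" --pt "0 0 0" --spin '[0,0,0,0,0]' --claw '[0,0,0,0,0]'

```text
t: 7.98
eef_pos: [0.5922, 0.2365, 0.1787]
orientation: [-0.0, -0.618, 0.786, 0.0]
force: [-0.5, -0.2, -0.7]
width: 0.0148
gripper_force: 59.0
```

Emit:
play_rows --pt "0 0 2.5" --pt "0 0 2.5" --pt "0 0 0" --pt "0 0 0" --spin '[0,0,0,0]' --claw '[0,0,0,0]'

```text
t: 8.32
eef_pos: [0.592, 0.2364, 0.1735]
orientation: [-0.0, -0.618, 0.786, 0.0]
force: [0.1, -0.2, -0.9]
width: 0.0149
gripper_force: 59.0
```

Emit:
play_rows --pt "0 0 2.5" --pt "0 0 2" --pt "0 0 0" --pt "0 0 0" --spin '[0,0,0,0]' --claw '[0,0,0,0]'

```text
t: 8.65
eef_pos: [0.5921, 0.2364, 0.169]
orientation: [-0.0, -0.618, 0.786, 0.0]
force: [-1.0, -0.6, -0.9]
width: 0.0151
gripper_force: 59.0
```

Now 9.5 mm below the off-slot height with no force, so the lugs are through the slots. Continuing down to the rim.

Emit:
play_rows --pt "0 0 2" --pt "0 0 1.5" --pt "0 0 0" --pt "0 0 0" --spin '[0,0,0,0]' --claw '[0,0,0,0]'

```text
t: 8.98
eef_pos: [0.5925, 0.2366, 0.1662]
orientation: [0.0, -0.618, 0.786, -0.0]
force: [0.1, 0.4, 1.7]
width: 0.0148
gripper_force: 59.1
```

Emit:
play_rows --pt "0 0 1" --pt "0 0 0" --pt "0 0 0" --spin '[0,0,0]' --claw '[0,0,0]'

```text
t: 9.23
eef_pos: [0.5926, 0.2365, 0.1661]
orientation: [0.0, -0.618, 0.786, -0.0]
force: [-1.7, -0.7, 4.9]
width: 0.0149
gripper_force: 59.9
```

The flange is on the rim. Turning clockwise.

Emit:
play_rows --pt "0 0 0" --pt "0 0 0" --pt "0 0 0" --pt "0 0 0" --pt "0 0 0" --pt "0 0 0" --pt "0 0 0" --pt "0 0 0" --spin '[0.5,1,1,1,1,1,0.5,0]' --claw '[0,0,0,0,0,0,0,0]'

```text
t: 9.9
eef_pos: [0.5929, 0.2368, 0.1661]
orientation: [0.001, -0.394, 0.919, 0.0]
force: [-1.1, -0.0, 5.5]
width: 0.0152
gripper_force: 59.9
```

Emit:
play_rows --pt "0 0 0" --pt "0 0 0" --pt "0 0 0" --pt "0 0 0" --pt "0 0 0" --pt "0 0 0" --pt "0 0 0" --pt "0 0 0" --spin '[1,1,1,1,1,1,0.7,0]' --claw '[0,0,0,0,0,0,0,0]'

```text
t: 10.57
eef_pos: [0.5934, 0.2369, 0.1661]
orientation: [0.001, -0.112, 0.994, 0.0]
force: [0.3, -0.0, 6.0]
width: 0.015
gripper_force: 59.9
```

```bash
python3 -c "
from plant import bot
o=bot.observe();print(o['wrist_torque'],o['force'],o['joint_torque'])"
```

```text
[ 0.10890547  0.08226624 -0.04947821] [ 0.31383147 -0.01138858  5.98810564] [ 5.57492743e-02 -4.35345733e+01  2.53639644e+01 -1.55458529e-02
 -1.02689113e-01  2.35810541e-01]
```

Turned 63° with almost no torque. Creeping on to the stop.

Emit:
play_rows --pt "0 0 0" --pt "0 0 0" --pt "0 0 0" --pt "0 0 0" --pt "0 0 0" --pt "0 0 0" --spin '[0.5,0.5,0.5,0.5,0.4,0]' --claw '[0,0,0,0,0,0]'

```text
t: 11.07
eef_pos: [0.5937, 0.238, 0.1662]
orientation: [0.002, -0.01, 1.0, 0.002]
force: [1.4, 4.3, 5.3]
width: 0.0148
gripper_force: 59.9
```

```bash
python3 -c "
from plant import bot
o=bot.observe();print(o['wrist_torque'],o['force'],o['joint_torque'][-1],o['orientation'])"
```

```text
[ 0.75576319 -0.20865742  0.57728486] [1.4425408  4.3463419  5.34202127] 0.7525860518217087 [ 0.00183377 -0.00988327  0.99994814  0.00163705]
```

Emit:
play_rows --pt "0 0 0" --pt "0 0 0" --pt "0 0 0" --spin '[0.3,0,0]' --claw '[0,0,0]'

```text
t: 11.32
eef_pos: [0.5937, 0.2381, 0.1662]
orientation: [0.002, 0.002, 1.0, 0.002]
force: [1.7, 3.6, 4.9]
width: 0.0152
gripper_force: 61.5
```

```bash
python3 -c "
from plant import bot
o=bot.observe();print(o['wrist_torque'],o['force'],o['orientation'])"
```

```text
[ 0.76944338 -0.31672733  1.14532619] [1.66809106 3.55190652 4.86108964] [0.0018447  0.00215653 0.9999948  0.00153205]
```

Torque is building against the stop, so I'll release and retreat.

Emit:
play_rows --pt "0 0 0" --pt "0 0 0" --pt "0 0 0" --pt "0 0 0" --pt "0 0 0" --pt "0 0 -10" --pt "0 0 -20" --pt "0 0 -25" --pt "0 0 -25" --pt "0 0 -25" --pt "0 0 0" --pt "0 0 0" --spin '[-0.3,0,0,0,0,0,0,0,0,0,0,0]' --claw '[0.6,0.6,0.6,0.6,0.6,0.6,0.6,0.6,0.6,0.6,0.6,0.6]'

```text
t: 12.32
eef_pos: [0.5937, 0.2368, 0.2729]
orientation: [0.003, -0.008, 1.0, 0.001]
force: [0.1, -0.6, -0.4]
width: 0.0514
gripper_force: 0.0
```

Emit:
play_rows --pt "30 0 0" --pt "40 0 0" --pt "40 0 0" --pt "30 0 0" --pt "0 0 0" --pt "0 0 0" --spin '[0,0,0,0,0,0]' --claw '[0.6,0.6,0.6,0.6,0.6,0.6]'

```text
t: 12.82
eef_pos: [0.4499, 0.2339, 0.2687]
orientation: [-0.001, -0.008, 1.0, -0.0]
force: [1.1, -0.3, 0.6]
width: 0.0511
gripper_force: 0.0
```

```bash
python3 - <<'E'
from h import *
t=cam("top");s=cam("side")
p=[.592,.2368];cc=[circ(p,.036,.131),bar(p,np.radians(1),.167)]
cv2.imwrite("pics/z4.png",np.hstack([overlay(t,148,155,33,6,cc),overlay(s,229,140,33,6,cc)]))
E
```

```text
(no output)
```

View pics/z4.png

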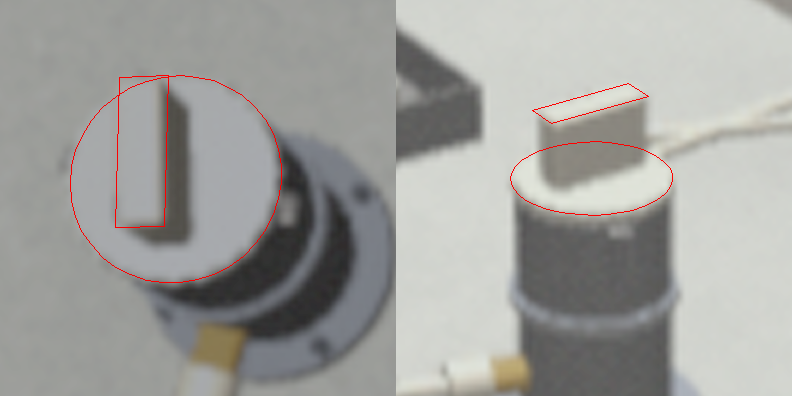

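The cap sits flat on the rim, centred, with its bar at about 1° world, which is 75° from the slots. The gripper is clear, so I'm handing in.

```bash
python3 -c "
from plant import bot
print(bot.sign_off())"
```

```text
the job is handed in; nothing more can be done
None
```

The medium cap (72 mm flange) is in the canister, turned about 75° clockwise to the stop and released with the gripper clear; the job was handed in at about 13 s, and the hand-in returned no verdict.

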